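# Rack the battery module home and put its fuse in circuit

## Robot

A 6-joint arm with a two-finger parallel gripper is mounted at the origin on the work surface. World frame = base frame: x ahead of the robot, y to its left, z up, the work surface at z = 0. Lengths are in m, angles in rad, forces in N, time in s.
With the tool pointing down it reaches from about 0.4 to 0.825 m from the base axis. Payload 7 kg.
Tool frame: the origin (TCP) lies at the very end of the fingers, on their centre line; the grasp point (between the pads) lies 19 mm behind it; y points along the fingers, z is the direction in which the jaws open and shut, and the axes are right-handed (so a half turn about y gives the same grasp; the last joint's range is limited). The gripper opens to 88 mm and grips with 3 to 60 N. Pads are 19 mm wide; open, the fingers measure 130 mm over their backs; the gripper's body (78 mm by 193 mm) begins 47 mm behind the grasp point.
Start: joints at [1.545, 0.359, 0.012, 0, -1.224, -0.288], TCP at [0.208, 0.642, 0.227] pointing down, gripper open.
Joint ranges: [-3.07, 3.07], [-1.43, 2.12], [-1.02, 1.25], [-3.03, 1.67], [-3.05, -0], [-3.03, 3.03]. Speed limits (rad/s): [2.39, 2.39, 3.01, 3.14, 3.14, 3.14].

## Interface

Orientations are given as a unit quaternion [w, x, y, z].
In Python, from cell import ctrl, imaging gives the robot as it stands. The module is installed in compiled form; this text tells all that it offers.
- The arm moves only by the shell command python3 -m jog 'ROWS'. ROWS is JSON, a list of rows, each an object with "fingers": the opening, from 0 (shut) to 1 (fully open); "offset": the shift along the tool's x, y, z in m, a list of three; "dr": the turn, a rotation vector about the tool's x, y, z in degrees, a list of three. In form: [{"fingers": fingers, "offset": [dx, dy, dz], "dr": [ax, ay, az]}, ...]. A call has 1 to 10 rows; each row is the pose to reach, as a shift and turn from the pose commanded when the call began, along the tool's axes at that moment; what a row does not reach only later rows make up. A row lasts 1/12 s, in which the tool goes at most 41.7 mm and 7.16 degrees, less where a joint would pass 70% of its speed; a pose out of reach is approached as far as the arm can. A call with a gripper value outside its range is refused whole. The fingers move at their own pace and stop on an object; the grip force is fixed at half the most. Time passes only in rows, so rows that repeat a pose let the fingers close. It gives the time, the measured TCP pose, the force and the opening at its end, in the units of the state.
- ctrl.get_obs(): the state, without advancing time (a new reading comes with each control period).
- imaging.snapshot(name): name is "scene" or "top" or "wrist"; returns a dict with "pixels" (384x512x3 uint8, red, green, blue), "z_map" (384x512 float32, m along the optical axis (not along the pixel's ray), 0 where there is no reading), "mtx" (3x3 intrinsics, pixels), "R" (3x3) and "t" (3): a world point X has camera coordinates R X + t; the wrist camera has in their place "tool_from_camera" (4x4, takes a point from camera to tool coordinates, whose origin is the TCP and whose axes are the tool frame's). Camera axes: x right, y down, z forward; pixel columns grow to the right and rows downward; lengths in m; the calibration is good to about 2 mm. The wrist camera is an equidistant fisheye: a pixel r from the principal point sees the ray r / f radians off the axis. A picture is of the moment at which its call begins: read the wrist's pose just before it.
- ctrl.finish_job(): hands the job in, once; it reports no verdict.
Trained networks look in a picture, given as the dict that the camera call returned (one of the last four; its "shot" number tells which), for a name from the list of things; names that differ only in an ending like _2 or _b are one class to them, and where a whole thing is asked for, a point or a joint stands for the part that bears it (a point fixed in the world has none). Each returns a list of dicts, best first, with "conf" (0 to 1); they miss things now and then, are a little off and sometimes report something else, mostly with a low value. They report only what shows in the picture. A call takes as long as a camera call.
- imaging.trace(picture, thing): "region" (384x512 bool, what is visible of it) and "rect" ([left, top, right, bottom] in pixels, round what is visible of it).
- imaging.landmark_of(picture, thing): "xy" ([column, row] in pixels: a listed point, or the origin of a listed thing).
The state is a dict: "clock": time; "joint_pos": joint angles; "qvel": joint speeds; "joint_efforts": joint torques, N m; "tcp_pos": TCP position; "orientation": TCP orientation; "ft_force": force on the tool from outside, world axes, zero at the start; "moment": the same for the moment, N m; "opening": opening from 0.0 (shut) to 1.0 (fully open).
Only numpy, scipy, OpenCV 4.12 (cv2) and the standard library are available. Lean on these libraries where they do the work, as an engineer would, in place of code of your own. Each camera call takes 0.05 s, during which the arm holds its last target. There are 200 camera calls.

## Task

Fit the loose crank onto the square spindle of the cradle and wind it clockwise until the battery module has travelled fully home against its rear contact block, leaving the crank seated on the spindle. Only then push the open fuse drawer in until it clicks home past its detent. Leave the loose bits lying on the shelf where they are.

Things in the scene. Friction and masses are not known exactly. Their poses are not given: they have to be found in the camera images.
- crank_hub (a point): Centre of the loose crank's hub, half-way up; the crank starts standing upright on it. Hub: dark steel block 40 x 40 mm, 50 mm tall, flats across this point's x and y axes, z up. A flat aluminium arm 20 mm wide, 12 mm thick, flush with the hub's top, runs along +x to the red handle 80 mm from the hub axis. About 0.55 kg, balanced well enough to stand alone
- crank_mouth (a point): Centre of the mouth of the crank's square socket, in the hub's underside, 25 mm below the hub centre. The socket is 18 x 18 mm, 36 mm deep, its sides parallel to the hub's flats (x and y axes as the hub's)
- crank_handle (a point): Middle of the crank's red handle: an upright cylinder 25 mm in diameter, 54 mm tall, 80 mm from the hub axis; this point is 28 mm above the arm's top face and 53 mm above the level of the hub centre. The handle spins freely about its own axis, so it can be held with a fixed wrist, or pushed, as the crank goes round
- spindle_seat (a point): Centre of the cradle's seat, 76 mm above the shelf: a steel collar 38 mm across at the foot of the upright brass square shaft end, turning with it; the fitted crank's hub rests on it. Shaft 16 x 16 mm, flats across this point's x and y axes, 26 mm tall, then tapering to 9 mm square over 7 mm. Start angle random; the crank fits at any quarter turn. 0.12 N m of friction, stays where left
- cradle: The fixed cradle on the shelf; origin on the spindle axis at shelf level, x axis from the spindle along the rails to the black contact block at the far end. Grey base plate from x = -45 to 295 mm, 120 mm wide; blue gearbox 66 x 66 mm under the spindle, top 62 mm above the shelf; contact block 86 mm high
- module (a joint): How far the battery module is from home, m: 0 = home at the contact block, 0.044 to 0.056 at the start. A full turn of the spindle clockwise seen from above moves it 24 mm towards home, counter-clockwise out; at 0 the spindle meets a stop. The module cannot be pushed, only wound
- module_face (a point): Middle of the near face of the battery module: dark box 151 mm long, 94 mm wide, top 92 mm above the shelf, riding on the cradle's rails. The face stands 106 mm from the spindle axis when home, 50 to 62 mm at the start
- drawer (a joint): How far the fuse drawer is open, m: 0 = home, 0.045 to 0.075 at the start. Slides with about 1 N of friction; from about 10 to 4 mm before home a spring detent resists with some 5 N more, then draws the drawer the rest of the way and holds it against a hard stop at 0
- drawer_front (a point): Centre of the flat outer face of the black fuse drawer's front, 118 mm wide, 60 mm tall, 6 to 66 mm above the shelf. Its x axis points into the grey fuse unit, the way the drawer is pushed home. The unit is 124 mm wide, 160 mm deep, 72 mm high
- busbar_mid (a point): Bystander: centre of a copper busbar offcut, 85 x 25 x 6 mm, lying on the shelf
- fuse_mid (a point): Bystander: centre of a squat brown glass fuse, 32 mm in diameter, 32 mm tall, standing
- socket_mid (a point): Bystander: centre of a steel socket, 27 mm in diameter, 36 mm tall, standing
- guard_mid (a point): Bystander: centre of a yellow plastic terminal guard, 70 x 35 x 24 mm, standing open side down

How it is judged:
By the outcome, as a careful person would: the job done as asked, in the order asked, and still so for the second after the job is handed in, with the robot touching nothing.
It also fails if it takes over 72 s, if anything falls off the work surface, if the arm or the gripper's body presses on something with over 40 N, if the wrist force passes 120 N, or if a joint passes its speed limit or range.

## Working session

There is one attempt and no reset: what is moved stays moved. The work goes in short steps, Python scripts to look and compute and a shell command to move; the robot and the scene stay as the last step left them, time stands still between calls to the robot, and variables do not carry over. Pictures are saved under pics/ and viewed, about 8 in all and at most 12, crops included, and the job is handed in when it is done.

```bash
mkdir -p pics; cat > h.py <<'E'
import numpy as np, cv2
from cell import ctrl, imaging
from scipy.spatial.transform import Rotation as Ro
def tool():
    o=ctrl.get_obs(); q=o["orientation"]
    return Ro.from_quat([q[1],q[2],q[3],q[0]]).as_matrix(), np.array(o["tcp_pos"])
def cloud(p):
    z=p["z_map"]; v,u=np.mgrid[:384,:512]; K=p["mtx"]
    c=np.stack([(u-K[0,2])/K[0,0]*z,(v-K[1,2])/K[1,1]*z,z],-1)
    return (c-p["t"])@p["R"]
def ray_z(p,xy,zw):
    K=p["mtx"]; d=p["R"].T@np.array([(xy[0]-K[0,2])/K[0,0],(xy[1]-K[1,2])/K[1,1],1]); c=-p["R"].T@p["t"]
    return c+d*(zw-c[2])/d[2]
def save(n,px,s=1): cv2.imwrite(f"pics/{n}.png",cv2.resize(px[:,:,::-1],None,fx=s,fy=s,interpolation=cv2.INTER_CUBIC))
E
python3 - <<'E'
from h import *
np.set_printoptions(precision=4,suppress=True)
R,t=tool(); print(R,t)
o=ctrl.get_obs(); print(o["clock"],o["ft_force"])
Z=dict(crank_hub=.025,crank_mouth=0,crank_handle=.078,spindle_seat=.076,cradle=0,module_face=.046,drawer_front=.036,busbar_mid=.003,fuse_mid=.016,socket_mid=.018,guard_mid=.012)
for cam in ("top","scene"):
    p=imaging.snapshot(cam); save(cam,p["pixels"],1.5)
    print(cam,"cam at",-p["R"].T@p["t"])
    np.savez(cam,**{k:p[k] for k in("pixels","z_map","mtx","R","t")})
    for n,z in Z.items():
        for d in imaging.landmark_of(p,n)[:1]:
            print(n,np.round(d["xy"],1),round(d["conf"],2),ray_z(p,d["xy"],z)[:2])
E
```

```text
[[-0.9511 -0.0004 -0.3088]
 [ 0.3088 -0.0016 -0.9511]
 [-0.0002 -1.      0.0017]] [0.2082 0.6416 0.2256]
0.0 [-0.4486  0.3137  0.0207]
top cam at [ 0.4517 -0.0123  1.2   ]
crank_hub [251.7 200.3] 0.65 [0.5268 0.0029]
crank_mouth [249.9 202.8] 0.68 [0.5201 0.0092]
crank_handle [265.2 223.7] 0.52 [ 0.4512 -0.0397]
spindle_seat [183.9 195.7] 0.47 [0.5376 0.2136]
cradle [187.3 198.3] 0.94 [0.5348 0.2174]
module_face [179.9 179.7] 0.87 [0.5914 0.2336]
drawer_front [315.8 209.6] 0.67 [ 0.4966 -0.2033]
busbar_mid [260.7 142.1] 0.45 [ 0.7245 -0.0266]
fuse_mid [376.2 216.3] 0.39 [ 0.4758 -0.403 ]
socket_mid [125.8 219.3] 0.45 [0.4646 0.413 ]
guard_mid [276.6 248.7] 0.48 [ 0.3705 -0.0782]
scene cam at [ 1.1726 -0.8408  0.7965]
crank_hub [251.4 208.3] 0.68 [0.5308 0.0034]
crank_mouth [253.8 213.6] 0.76 [0.5346 0.0115]
crank_handle [224.3 191.6] 0.45 [ 0.4479 -0.0335]
spindle_seat [284.8 168.7] 0.51 [0.5236 0.2125]
cradle [287.9 185. ] 0.6 [0.5301 0.2297]
module_face [304.7 176.3] 0.79 [0.5845 0.2539]
drawer_front [199.2 232.7] 0.67 [ 0.4895 -0.2009]
busbar_mid [299.4 239.6] 0.49 [ 0.7287 -0.0146]
fuse_mid [144.2 274.3] 0.77 [ 0.4737 -0.4012]
socket_mid [300.1 151.1] 0.55 [0.443  0.4585]
guard_mid [202.7 205.4] 0.73 [ 0.3775 -0.0677]
```

View pics/top.png

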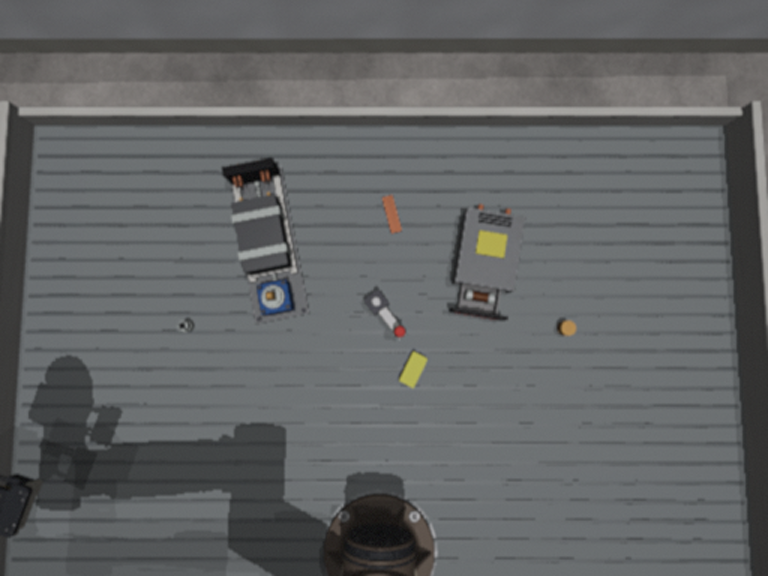

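View pics/scene.png

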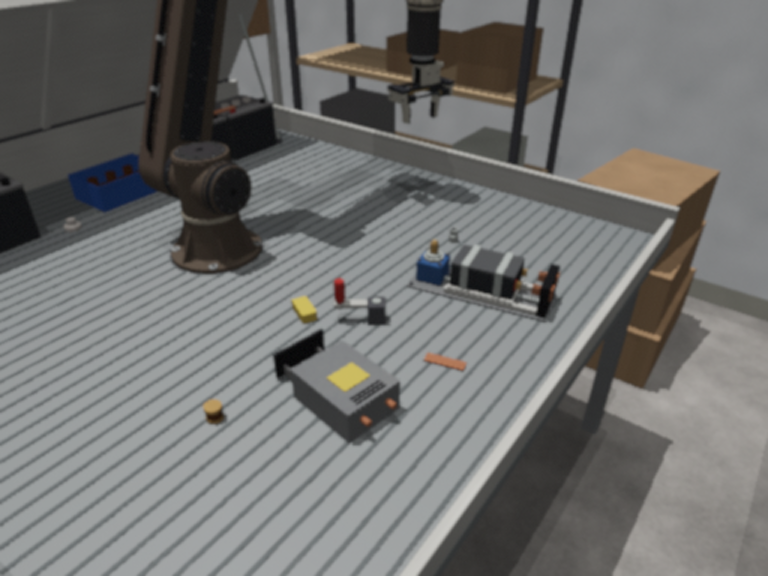

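```bash
python3 - <<'E'
from h import *
np.set_printoptions(precision=4,suppress=True)
T=np.load("top.npz"); P=cloud(T)
def sel(x0,x1,y0,y1,z0,z1):
    m=(P[...,0]>x0)&(P[...,0]<x1)&(P[...,1]>y0)&(P[...,1]<y1)&(P[...,2]>z0)&(P[...,2]<z1); return P[m]
def rect(n,q):
    print(n,len(q)); 
    if len(q)>4:
        r=cv2.minAreaRect(q[:,:2].astype(np.float32)*1000); print("  c",r[0],"size",r[1],"ang",r[2],"z",np.median(q[:,2]))
rect("cranktop",sel(.40,.6,-.1,.09,.035,.065))
rect("handle",sel(.40,.6,-.1,.09,.08,.13))
rect("shaft",sel(.45,.6,.14,.28,.085,.13))
rect("module",sel(.5,.9,.1,.42,.088,.1))
rect("gearbox",sel(.45,.6,.12,.30,.055,.07))
rect("drawerunit",sel(.45,.75,-.35,-.1,.068,.08))
rect("drawerfront",sel(.40,.58,-.35,-.1,.055,.0695))
E
```

```text
cranktop 263
  c (493.42803955078125, -16.141868591308594) size (113.81714630126953, 39.61721420288086) ang 37.06007766723633 z 0.04985422254866496
handle 50
  c (457.82635498046875, -43.09005355834961) size (21.09226417541504, 21.421184539794922) ang 0.3514960706233978 z 0.10356215455991355
shaft 143
  c (560.4655151367188, 235.02281188964844) size (89.70752716064453, 74.9872817993164) ang 89.7425308227539 z 0.09150325554066266
module 1393
  c (668.40576171875, 249.9610595703125) size (294.9845886230469, 100.47122192382812) ang 12.031720161437988 z 0.09150536018334633
gearbox 305
  c (544.5780639648438, 222.8749542236328) size (91.83739471435547, 88.27276611328125) ang 11.88992977142334 z 0.06226487138694636
drawerunit 1613
  c (602.9501953125, -229.05223083496094) size (124.27837371826172, 221.56332397460938) ang 80.36705780029297 z 0.07055632883008141
drawerfront 257
  c (541.2493896484375, -218.726806640625) size (123.84959411621094, 97.38277435302734) ang 80.53771209716797 z 0.06712373938169695
```

The top view shows the cradle with its spindle at about (272,297), the crank hub at (377,300), the handle at (400,332) and the open drawer front at (478,313). The scene view agrees with this. The bystanders are clear of the working area. I'm moving over the spindle first, turning towards the crank yaw on the way.

```bash
r='{"fingers":1,"offset":[-0.437,-0.05,0.31],"dr":[0,126,0]}'; python3 -m jog '[{"fingers":1,"offset":[-0.437,-0.05,0.31],"dr":[0,126,0]},{"fingers":1,"offset":[-0.437,-0.05,0.31],"dr":[0,126,0]},{"fingers":1,"offset":[-0.437,-0.05,0.31],"dr":[0,126,0]},{"fingers":1,"offset":[-0.437,-0.05,0.31],"dr":[0,126,0]},{"fingers":1,"offset":[-0.437,-0.05,0.31],"dr":[0,126,0]},{"fingers":1,"offset":[-0.437,-0.05,0.31],"dr":[0,126,0]},{"fingers":1,"offset":[-0.437,-0.05,0.31],"dr":[0,126,0]},{"fingers":1,"offset":[-0.437,-0.05,0.31],"dr":[0,126,0]},{"fingers":1,"offset":[-0.437,-0.05,0.31],"dr":[0,126,0]},{"fingers":1,"offset":[-0.437,-0.05,0.31],"dr":[0,126,0]}]'
cat >> h.py <<'E'
def to(target=None,yaw=None):
    "offset in tool axes to a world TCP target (tool straightened down); yaw of tool x in deg"
    R,t=tool(); y0=np.degrees(np.arctan2(R[1,0],R[0,0])); out={"t":t.round(4),"yaw":round(y0,2),"q":np.round(ctrl.get_obs()["joint_pos"],2)}
    if target is not None: out["off"]=(R.T@(np.array(target)-t)).round(4)
    if yaw is not None:
        c,s=np.cos(np.radians(yaw)),np.sin(np.radians(yaw)); D=np.array([[c,0,s],[s,0,-c],[0,-1,0]])
        D[:,2]=np.cross(D[:,0],D[:,1]); out["dr"]=Ro.from_matrix(R.T@D).as_rotvec(degrees=True).round(2)
    print(out)
def wray(p,xy,Rt,z):
    "fisheye pixel(s) -> world at height z"
    R,t=Rt; K=p["mtx"]; x=(xy[0]-K[0,2])/K[0,0]; y=(xy[1]-K[1,2])/K[1,1]; r=np.hypot(x,y)+1e-12
    d=np.array([np.sin(r)*x/r,np.sin(r)*y/r,np.cos(r)]); T=p["tool_from_camera"]
    d=R@T[:3,:3]@d; c=R@T[:3,3]+t; return c+d*(z-c[2])/d[2]
def wcloud(p,Rt):
    R,t=Rt; K=p["mtx"]; v,u=np.mgrid[:384,:512]; x=(u-K[0,2])/K[0,0]; y=(v-K[1,2])/K[1,1]; r=np.hypot(x,y)+1e-9
    z=p["z_map"]; k=np.where(np.cos(r)>.05,np.tan(r)/r,0); c=np.stack([x*k*z,y*k*z,z],-1); T=p["tool_from_camera"]
    return (c@T[:3,:3].T+T[:3,3])@R.T+t
E
python3 -c "
from h import *
to([.53,.215,.28],36)"
```

```text
clock: 2.03
tcp_pos: [0.4569, 0.3075, 0.2659]
orientation: [-0.5, 0.5, 0.501, -0.5]
ft_force: [1.1, 1.0, 0.6]
opening: 1.0
{'t': array([0.4569, 0.3075, 0.2659]), 'yaw': np.float64(90.07), 'q': array([ 0.95,  0.13, -0.2 ,  0.  , -1.24, -0.95]), 'off': array([-0.0925, -0.0141, -0.073 ]), 'dr': array([1.000e-02, 5.407e+01, 6.000e-02])}
```

```bash
python3 -m jog '[{"fingers":1,"offset":[-0.092,-0.014,-0.073],"dr":[0,54,0]},{"fingers":1,"offset":[-0.092,-0.014,-0.073],"dr":[0,54,0]},{"fingers":1,"offset":[-0.092,-0.014,-0.073],"dr":[0,54,0]},{"fingers":1,"offset":[-0.092,-0.014,-0.073],"dr":[0,54,0]},{"fingers":1,"offset":[-0.092,-0.014,-0.073],"dr":[0,54,0]},{"fingers":1,"offset":[-0.092,-0.014,-0.073],"dr":[0,54,0]},{"fingers":1,"offset":[-0.092,-0.014,-0.073],"dr":[0,54,0]},{"fingers":1,"offset":[-0.092,-0.014,-0.073],"dr":[0,54,0]},{"fingers":1,"offset":[-0.092,-0.014,-0.073],"dr":[0,54,0]}]'
python3 - <<'E'
from h import *
np.set_printoptions(precision=4,suppress=True)
Rt=tool(); p=imaging.snapshot("wrist"); save("w1",p["pixels"],1.5)
print(p["tool_from_camera"],p["mtx"])
np.savez("w1",px=p["pixels"],z=p["z_map"],mtx=p["mtx"],T=p["tool_from_camera"],R=Rt[0],t=Rt[1])
for n,z in dict(crank_hub=.025,crank_handle=.078,spindle_seat=.076,cradle=0,module_face=.046).items():
    for d in imaging.landmark_of(p,n)[:1]: print(n,np.round(d["xy"],1),round(d["conf"],2),wray(p,d["xy"],Rt,z)[:2])
to([.5,0.03,.25],36)
E
```

```text
clock: 2.78
tcp_pos: [0.5298, 0.2176, 0.2794]
orientation: [0.672, -0.672, -0.22, 0.22]
ft_force: [0.5, -0.3, 0.2]
opening: 1.002
[[ 0.0002  0.9522  0.3055 -0.0841]
 [ 0.     -0.3055  0.9522 -0.1593]
 [ 1.     -0.0002 -0.0001  0.0007]
 [ 0.      0.      0.      1.    ]] [[297.3186   0.     257.8575]
 [  0.     297.3186 191.811 ]
 [  0.       0.       1.    ]]
crank_hub [142.2  73.5] 0.69 [0.523  0.0087]
crank_handle [122.4  13.2] 0.69 [ 0.4636 -0.0446]
spindle_seat [258.8 169.3] 0.72 [0.5309 0.2207]
cradle [260.2 160.2] 0.85 [0.5328 0.225 ]
module_face [239.9 205.9] 0.75 [0.595  0.2349]
{'t': array([0.5297, 0.2178, 0.2793]), 'yaw': np.float64(36.49), 'q': array([ 0.73,  0.16, -0.14,  0.  , -1.27, -1.67]), 'off': array([-0.1356,  0.0293, -0.1333]), 'dr': array([-0.  ,  0.49,  0.  ])}
```

View pics/w1.png

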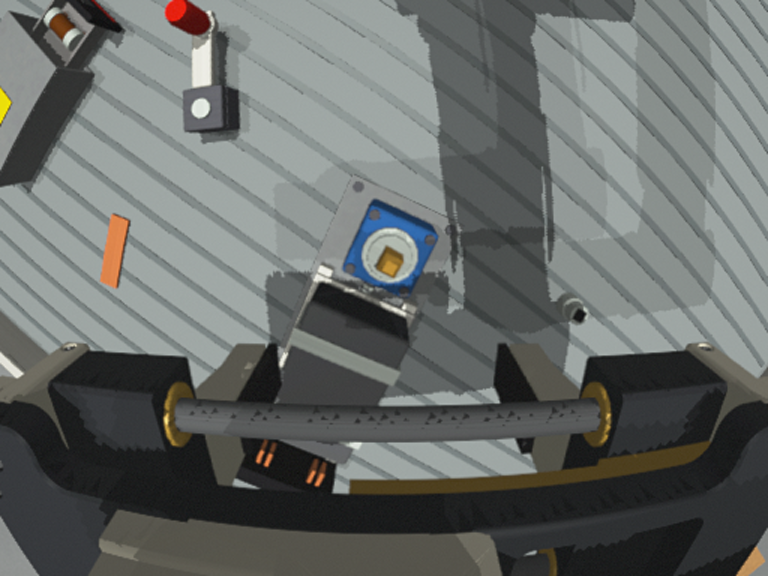

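The wrist view shows the square brass shaft at about (389,262), the crank hub at (205,108) and the handle at (190,15). I'll fit their positions and angles from the depth map.

```bash
cat >> h.py <<'E'
def rect(P,box,n=""):
    x0,x1,y0,y1,z0,z1=box; q=P[(P[...,0]>x0)&(P[...,0]<x1)&(P[...,1]>y0)&(P[...,1]<y1)&(P[...,2]>z0)&(P[...,2]<z1)]
    if len(q)<5: print(n,len(q)); return
    r=cv2.minAreaRect(q[:,:2].astype(np.float32)*1000); print(n,len(q),"c",np.round(r[0],1),"size",np.round(r[1],1),"ang",round(r[2],1),"mean",(q.mean(0)*1000).round(1))
def ortho(p,Rt,c,half,z,s):
    "orthophoto of plane z: image right = +x, up = +y, s px per mm"
    R,t=Rt; n=int(2*half*s); g=(np.arange(n)-n/2)/s/1000; X=np.stack([c[0]+g[None,:]+0*g[:,None],c[1]-g[:,None]+0*g[None,:],np.full((n,n),z)],-1)
    T=p["tool_from_camera"]; C=((X-t)@R-T[:3,3])@T[:3,:3]; th=np.arctan2(np.hypot(C[...,0],C[...,1]),C[...,2]); rr=np.hypot(C[...,0],C[...,1])+1e-9; K=p["mtx"]
    u=K[0,0]*th*C[...,0]/rr+K[0,2]; v=K[1,1]*th*C[...,1]/rr+K[1,2]
    return cv2.remap(p["pixels"],u.astype(np.float32),v.astype(np.float32),cv2.INTER_CUBIC)
E
python3 - <<'E'
from h import *
w=np.load("w1.npz"); p=dict(pixels=w["px"],z_map=w["z"],mtx=w["mtx"],tool_from_camera=w["T"]); Rt=(w["R"],w["t"]); P=wcloud(p,Rt)
sx,sy=.532,.222; b=.04
for z0,z1 in((.0735,.0785),(.080,.101),(.1,.1035),(.1,.12),(.107,.12)): rect(P,(sx-b,sx+b,sy-b,sy+b,z0,z1),f"z{z0}-{z1}")
rect(P,(sx-.06,sx+.06,sy-.06,sy+.06,.060,.064),"gearbox")
rect(P,(.5,.85,.1,.4,.090,.0935),"module top")
rect(P,(.49,.6,-.03,.05,.047,.053),"hub")
rect(P,(.4,.6,-.1,.06,.047,.053),"crank")
rect(P,(.4,.6,-.1,.06,.1,.11),"handle top")
a=ortho(p,Rt,(sx,sy),30,.102,8); h=ortho(p,Rt,(.5,-.015),60,.05,4)
save("o1",np.hstack([cv2.resize(a,(400,400)),cv2.resize(h,(400,400))]))
E
```

```text
z0.0735-0.0785 425 c [531.7 222.5] size [37.4 36.6] ang 35.6 mean [529.5 219.9  76.7]
z0.08-0.101 66 c [528.  218.2] size [10.5 21.4] ang 49.3 mean [527.  219.2  91.1]
z0.1-0.1035 28 c [532.2 222.2] size [16.  16.2] ang 8.1 mean [530.1 221.  102.3]
z0.1-0.12 192 c [532.2 222.2] size [16.  16.2] ang 8.1 mean [531.2 221.5 106.9]
z0.107-0.12 98 c [532.2 222.4] size [12.1 11.5] ang 10.2 mean [531.8 221.9 109.3]
gearbox 1110 c [544.  231.1] size [91.4 78.8] ang 11.1 mean [532.4 221.8  62.5]
module top 3887 c [630.2 242.8] size [217.4 100.3] ang 10.9 mean [641.3 244.   91.9]
hub 850 c [5.117e+02 2.000e-01] size [68.3 40.5] ang 34.2 mean [516.9   3.8  51. ]
crank 1182 c [494.4 -14.8] size [113.1  40.7] ang 37.3 mean [504.8  -4.7  51. ]
handle top 229 c [460.2 -40. ] size [19.3 22.9] ang 26.5 mean [459.9 -38.9 105.4]
```

View pics/o1.png

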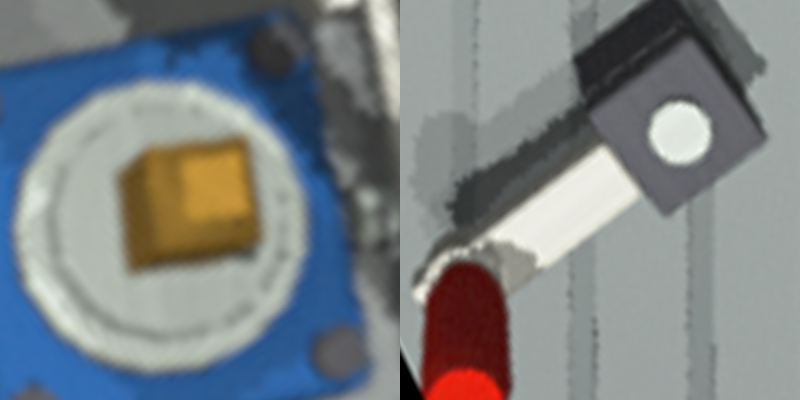

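```bash
python3 -m jog '[{"fingers":1,"offset":[-0.13,0.119,-0.166],"dr":[0,0,0]},{"fingers":1,"offset":[-0.13,0.119,-0.166],"dr":[0,0,0]},{"fingers":1,"offset":[-0.13,0.119,-0.166],"dr":[0,0,0]},{"fingers":1,"offset":[-0.13,0.119,-0.166],"dr":[0,0,0]},{"fingers":1,"offset":[-0.13,0.119,-0.166],"dr":[0,0,0]},{"fingers":1,"offset":[-0.13,0.119,-0.166],"dr":[0,0,0]},{"fingers":1,"offset":[-0.13,0.119,-0.166],"dr":[0,0,0]},{"fingers":1,"offset":[-0.13,0.119,-0.166],"dr":[0,0,0]}]'
python3 - <<'E'
from h import *
Rt=tool(); p=imaging.snapshot("wrist"); P=wcloud(p,Rt)
rect(P,(.505,.56,-.03,.05,.046,.054),"hubpart")
rect(P,(.4,.6,-.1,.06,.046,.054),"crank")
a=ortho(p,Rt,(.5236,.0073),35,.05,8); cv2.drawMarker(a,(280,280),(0,255,0)); save("o2",a)
to([.5236,.0073,.014],36.5)
E
```

```text
clock: 3.75
tcp_pos: [0.523, 0.0054, 0.1594]
orientation: [-0.672, 0.672, 0.22, -0.221]
ft_force: [0.3, 0.2, 0.4]
opening: 1.001
hubpart 1515 c [519.3   3.4] size [49.3 39.6] ang 35.8 mean [523.2   4.5  51.1]
crank 2608 c [494.1 -16.2] size [113.8  39.3] ang 37.2 mean [508.5  -4.8  51. ]
{'t': array([0.5238, 0.0065, 0.1603]), 'yaw': np.float64(36.36), 'q': array([ 0.39,  0.17, -0.41,  0.  , -0.99, -1.32]), 'off': array([0.0003, 0.1463, 0.0008]), 'dr': array([ 0.01, -0.14, -0.01])}
```

View pics/o2.png

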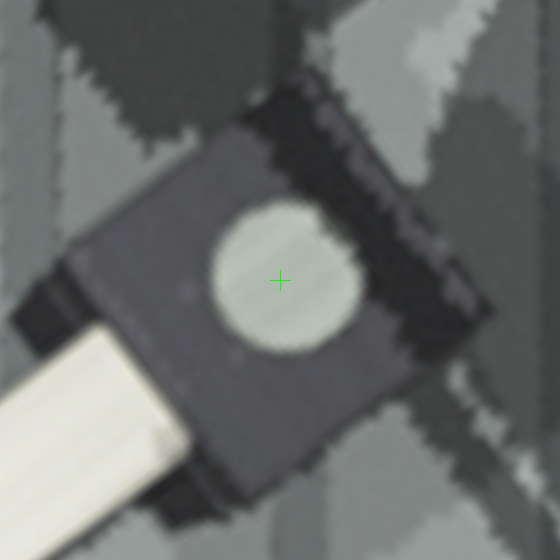

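The disc centre is within 1 mm of the target at (287,276), and the yaw matches at about 37°. I'll descend and grip.

```bash
python3 -m jog '[{"fingers":1,"offset":[0.001,0.04,0.001],"dr":[0,0,0]},{"fingers":1,"offset":[0.001,0.08,0.001],"dr":[0,0,0]},{"fingers":1,"offset":[0.001,0.11,0.001],"dr":[0,0,0]},{"fingers":1,"offset":[0.001,0.13,0.001],"dr":[0,0,0]},{"fingers":1,"offset":[0.001,0.144,0.001],"dr":[0,0,0]},{"fingers":1,"offset":[0.001,0.144,0.001],"dr":[0,0,0]},{"fingers":0,"offset":[0.001,0.144,0.001],"dr":[0,0,0]},{"fingers":0,"offset":[0.001,0.144,0.001],"dr":[0,0,0]},{"fingers":0,"offset":[0.001,0.144,0.001],"dr":[0,0,0]},{"fingers":0,"offset":[0.001,0.144,0.001],"dr":[0,0,0]}]'; python3 -m jog '[{"fingers":0,"offset":[0,0,0],"dr":[0,0,0]},{"fingers":0,"offset":[0,0,0],"dr":[0,0,0]},{"fingers":0,"offset":[0,0,0],"dr":[0,0,0]}]'; python3 -c "
from h import *
to()"
```

```text
clock: 4.63
tcp_pos: [0.5248, 0.009, 0.0176]
orientation: [0.672, -0.672, -0.222, 0.22]
ft_force: [-0.4, -1.0, 0.5]
opening: 0.756
clock: 4.88
tcp_pos: [0.524, 0.0084, 0.0167]
orientation: [0.672, -0.672, -0.221, 0.221]
ft_force: [-0.4, -0.5, 0.4]
opening: 0.534
{'t': array([0.524 , 0.0084, 0.0167]), 'yaw': np.float64(36.4), 'q': array([ 0.39,  0.35, -0.57,  0.  , -0.65, -1.33])}
```

```bash
python3 -m jog '[{"fingers":0,"offset":[0,0,0],"dr":[0,0,0]},{"fingers":0,"offset":[0,0,0],"dr":[0,0,0]},{"fingers":0,"offset":[0,0,0],"dr":[0,0,0]},{"fingers":0,"offset":[0,0,0],"dr":[0,0,0]},{"fingers":0,"offset":[0,-0.02,0],"dr":[0,0,0]},{"fingers":0,"offset":[0,-0.05,0],"dr":[0,0,0]},{"fingers":0,"offset":[0,-0.09,0],"dr":[0,0,0]},{"fingers":0,"offset":[0,-0.13,0],"dr":[0,0,0]},{"fingers":0,"offset":[0,-0.17,0],"dr":[0,0,0]},{"fingers":0,"offset":[0,-0.2,0],"dr":[0,0,0]}]'
python3 - <<'E'
from h import *
Rt=tool(); p=imaging.snapshot("wrist"); save("w3",p["pixels"],1.5)
P=wcloud(p,Rt); R,t=Rt; Q=(P-t)@R  # tool frame: y down
hz=np.nanpercentile(Q[(abs(Q[...,2])<.018)&(abs(Q[...,0])<.03)&(abs(Q[...,1]+.034)<.02)],[5,50,95],axis=0).round(4); print("toolframe hub-top pts",hz)
to([.532,.2223,.2],9)
E
```

```text
clock: 5.72
tcp_pos: [0.5235, 0.0085, 0.2187]
orientation: [0.672, -0.672, -0.221, 0.221]
ft_force: [1.2, -0.1, -5.2]
opening: 0.454
toolframe hub-top pts [[-0.0276 -0.0362 -0.0161]
 [-0.0152 -0.0343  0.0003]
 [ 0.016  -0.024   0.0162]]
{'t': array([0.5264, 0.0088, 0.2244]), 'yaw': np.float64(36.46), 'q': array([ 0.39,  0.11, -0.32,  0.  , -1.13, -1.33]), 'off': array([0.1312, 0.0248, 0.1685]), 'dr': array([ 0.11, 27.46,  0.5 ])}
```

View pics/w3.png

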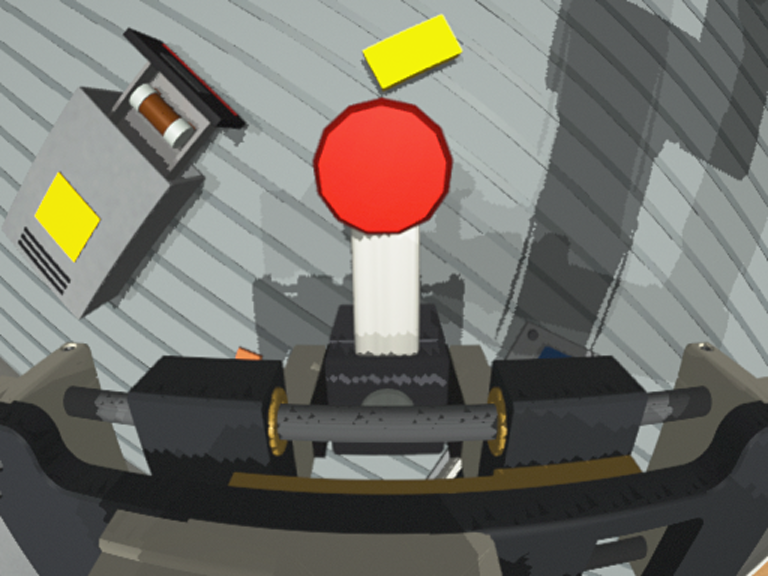

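```bash
python3 -m jog '[{"fingers":0,"offset":[0.131,0.012,0.168],"dr":[0,27.5,0]},{"fingers":0,"offset":[0.131,0.012,0.168],"dr":[0,27.5,0]},{"fingers":0,"offset":[0.131,0.012,0.168],"dr":[0,27.5,0]},{"fingers":0,"offset":[0.131,0.012,0.168],"dr":[0,27.5,0]},{"fingers":0,"offset":[0.131,0.012,0.168],"dr":[0,27.5,0]},{"fingers":0,"offset":[0.131,0.012,0.168],"dr":[0,27.5,0]},{"fingers":0,"offset":[0.131,0.012,0.168],"dr":[0,27.5,0]},{"fingers":0,"offset":[0.131,0.012,0.168],"dr":[0,27.5,0]},{"fingers":0,"offset":[0.131,0.012,0.168],"dr":[0,27.5,0]}]'
python3 - <<'E'
from h import *
Rt=tool(); p=imaging.snapshot("wrist"); save("w4",p["pixels"],1)
P=wcloud(p,Rt); R,t=Rt; Q=(P-t)@R
m=(Q[...,1]<-.083)&(Q[...,1]>-.095)&(Q[...,0]<-.05)&(Q[...,0]>-.12)&(abs(Q[...,2])<.03)
r=cv2.minAreaRect(Q[m][:,[0,2]].astype(np.float32)*1000); print("handle top tool xz",r,Q[m].mean(0), m.sum())
rect(P,(.49,.58,.18,.26,.0735,.0785),"collar"); rect(P,(.49,.58,.18,.26,.1,.12),"shaft")
T=imaging.snapshot("top"); S=cloud(T); rect(S,(.51,.56,.19,.25,.15,.3),"hubtopview")
to([.532,.2223,.14],8.7); print(ctrl.get_obs()["ft_force"])
E
```

```text
clock: 6.52
tcp_pos: [0.5287, 0.2208, 0.2029]
orientation: [-0.705, 0.705, 0.054, -0.056]
ft_force: [-0.5, -0.8, -5.3]
opening: 0.452
handle top tool xz ((-81.30452728271484, -0.5463886260986328), (23.055570602416992, 23.18161392211914), 56.53421401977539) [-0.08156342 -0.08900165 -0.00044132] 6363
collar 0
shaft 0
hubtopview 0
{'t': array([0.5292, 0.2204, 0.2037]), 'yaw': np.float64(8.85), 'q': array([ 0.74,  0.21, -0.25, -0.  , -1.11, -2.15]), 'off': array([0.0031, 0.0637, 0.0015]), 'dr': array([ 0.02,  0.15, -0.07])}
[ 0.10698801  1.12039024 -4.98394361]
```

```bash
python3 -m jog '[{"fingers":0,"offset":[0.004,0.02,0.001],"dr":[0,0,0]},{"fingers":0,"offset":[0.004,0.045,0.001],"dr":[0,0,0]},{"fingers":0,"offset":[0.004,0.069,0.001],"dr":[0,0,0]},{"fingers":0,"offset":[0.004,0.069,0.001],"dr":[0,0,0]},{"fingers":0,"offset":[0.004,0.069,0.001],"dr":[0,0,0]}]'
python3 - <<'E'
from h import *
Rt=tool(); p=imaging.snapshot("wrist"); save("w5",p["pixels"],1.5)
R,t=Rt; print("hub at",t+R@[-.0013,0,0])
to([.532,.2223,.135],8.7); print(ctrl.get_obs()["ft_force"])
E
```

```text
clock: 7.03
tcp_pos: [0.5329, 0.2215, 0.1347]
orientation: [-0.704, 0.706, 0.054, -0.055]
ft_force: [0.9, -0.1, -3.7]
opening: 0.452
hub at [0.53162816 0.22131551 0.13469195]
{'t': array([0.534 , 0.2224, 0.1362]), 'yaw': np.float64(8.87), 'q': array([ 0.73,  0.28, -0.33,  0.  , -0.97, -2.15]), 'off': array([-0.002 ,  0.0012,  0.0002]), 'dr': array([0.03, 0.17, 0.03])}
[ 0.41664412  0.61170774 -4.25439068]
```

View pics/w5.png

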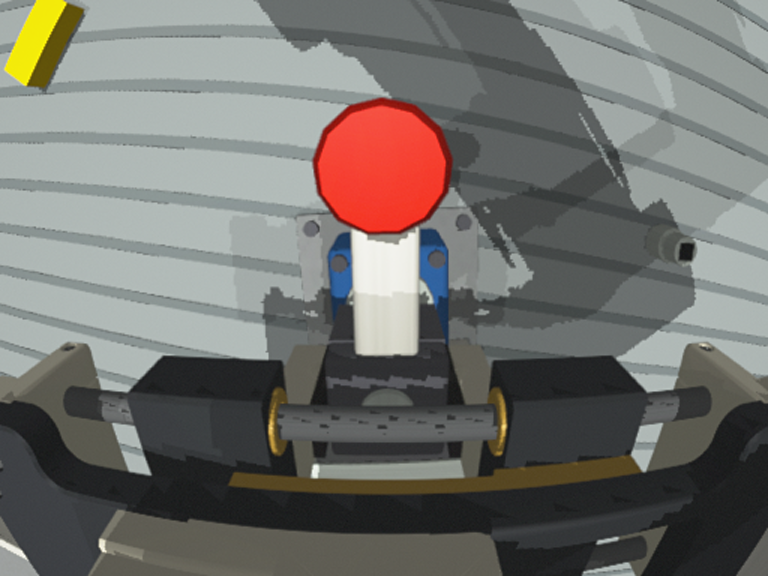

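The crank hangs centred over the gearbox, with the hub at about (388,400). I'll lower it slowly and watch the force.

```bash
python3 -m jog '[{"fingers":0,"offset":[-0.001,0.004,0],"dr":[0,0,0]},{"fingers":0,"offset":[-0.001,0.008,0],"dr":[0,0,0]},{"fingers":0,"offset":[-0.001,0.011,0],"dr":[0,0,0]},{"fingers":0,"offset":[-0.001,0.014,0],"dr":[0,0,0]},{"fingers":0,"offset":[-0.001,0.017,0],"dr":[0,0,0]},{"fingers":0,"offset":[-0.001,0.019,0],"dr":[0,0,0]},{"fingers":0,"offset":[-0.001,0.021,0],"dr":[0,0,0]},{"fingers":0,"offset":[-0.001,0.023,0],"dr":[0,0,0]}]'
```

```text
clock: 7.75
tcp_pos: [0.533, 0.2232, 0.1124]
orientation: [0.705, -0.705, -0.055, 0.055]
ft_force: [1.5, -0.3, -3.6]
opening: 0.454
```

```bash
python3 -m jog '[{"fingers":0,"offset":[0,0.003,0],"dr":[0,0,0]},{"fingers":0,"offset":[0,0.006,0],"dr":[0,0,0]},{"fingers":0,"offset":[0,0.009,0],"dr":[0,0,0]},{"fingers":0,"offset":[0,0.012,0],"dr":[0,0,0]},{"fingers":0,"offset":[0,0.015,0],"dr":[0,0,0]},{"fingers":0,"offset":[0,0.017,0],"dr":[0,0,0]},{"fingers":0,"offset":[0,0.018,0],"dr":[0,0,0]},{"fingers":0,"offset":[0,0.018,0],"dr":[0,0,0]}]'
```

```text
clock: 8.42
tcp_pos: [0.533, 0.2231, 0.0942]
orientation: [0.705, -0.705, -0.055, 0.055]
ft_force: [6.5, 1.3, -5.7]
opening: 0.457
```

```bash
python3 -m jog '[{"fingers":0,"offset":[0.0005,0.001,0],"dr":[0,0,0]},{"fingers":0,"offset":[0.001,0.002,0],"dr":[0,0,0]},{"fingers":0,"offset":[0.001,0.003,0],"dr":[0,0,0]},{"fingers":0,"offset":[0.001,0.003,0],"dr":[0,0,0]}]'; python3 -c "
from h import *
o=ctrl.get_obs();print(o['ft_force'],o['tcp_pos'])"
```

```text
clock: 8.75
tcp_pos: [0.5332, 0.2229, 0.0925]
orientation: [-0.705, 0.705, 0.055, -0.055]
ft_force: [-2.4, -0.3, 9.9]
opening: 0.456
[-2.44669937 -0.25540673  9.93057402] [0.53318106 0.22294056 0.09254535]
```

Seated: the TCP is at 92.5 mm and there is a clear upward reaction. I'll release, rise clear and move over the handle.

```bash
python3 -m jog '[{"fingers":0.75,"offset":[0,0,0],"dr":[0,0,0]},{"fingers":0.75,"offset":[0,0,0],"dr":[0,0,0]},{"fingers":0.75,"offset":[0,0,0],"dr":[0,0,0]},{"fingers":0.75,"offset":[0,0,0],"dr":[0,0,0]},{"fingers":0.75,"offset":[0,-0.01,0],"dr":[0,0,0]},{"fingers":0.75,"offset":[0,-0.04,0],"dr":[0,0,0]},{"fingers":0.75,"offset":[0,-0.08,0],"dr":[0,0,0]},{"fingers":0.75,"offset":[0,-0.12,0],"dr":[0,0,0]},{"fingers":0.75,"offset":[0,-0.12,0],"dr":[0,0,0]},{"fingers":0.75,"offset":[0,-0.12,0],"dr":[0,0,0]}]'
python3 - <<'E'
from h import *
Rt=tool(); p=imaging.snapshot("wrist"); save("w6",p["pixels"],1.5); P=wcloud(p,Rt)
rect(P,(.40,.6,.15,.27,.122,.13),"crank top"); rect(P,(.40,.5,.15,.27,.175,.19),"handle top")
rect(P,(.55,.62,.15,.33,.088,.095),"module near")
to([.4529,.2103,.2],8.9)
E
```

```text
clock: 9.58
tcp_pos: [0.5346, 0.2238, 0.215]
orientation: [0.706, -0.704, -0.057, 0.053]
ft_force: [0.2, -0.4, -0.3]
opening: 0.753
crank top 3046 c [494.8 216.6] size [113.   40.1] ang 9.3 mean [513.1 219.6 127. ]
handle top 976 c [452.8 209.8] size [23.  23.3] ang 43.8 mean [452.7 209.8 181.1]
module near 2351 c [608.4 239.7] size [41.2 96.6] ang 10.9 mean [603.4 242.5  92. ]
{'t': array([0.5335, 0.2232, 0.2129]), 'yaw': np.float64(8.89), 'q': array([ 0.73,  0.21, -0.23, -0.  , -1.13, -2.15]), 'off': array([-0.0817,  0.0128, -0.0003]), 'dr': array([-0.09, -0.01,  0.11])}
```

View pics/w6.png

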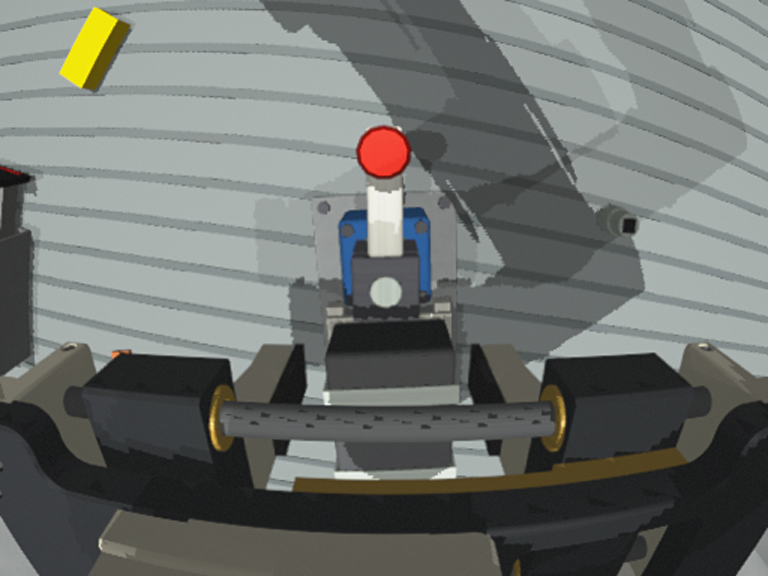

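The crank is seated, with its top at 127 mm, and the handle is at (384,151). Next I'll grip the handle.

```bash
python3 -m jog '[{"fingers":0.75,"offset":[-0.04,0,0],"dr":[0,0,0]},{"fingers":0.75,"offset":[-0.082,0,-0.0005],"dr":[0,0,0]},{"fingers":0.75,"offset":[-0.082,0.01,-0.0005],"dr":[0,0,0]},{"fingers":0.6,"offset":[-0.082,0.04,-0.0005],"dr":[0,0,0]},{"fingers":0.5,"offset":[-0.082,0.065,-0.0005],"dr":[0,0,0]},{"fingers":0.4,"offset":[-0.082,0.078,-0.0005],"dr":[0,0,0]},{"fingers":0.2,"offset":[-0.082,0.078,-0.0005],"dr":[0,0,0]},{"fingers":0,"offset":[-0.082,0.078,-0.0005],"dr":[0,0,0]},{"fingers":0,"offset":[-0.082,0.078,-0.0005],"dr":[0,0,0]},{"fingers":0,"offset":[-0.082,0.078,-0.0005],"dr":[0,0,0]}]'; python3 -m jog '[{"fingers":0,"offset":[0,0,0],"dr":[0,0,0]},{"fingers":0,"offset":[0,0,0],"dr":[0,0,0]},{"fingers":0,"offset":[0,0,0],"dr":[0,0,0]},{"fingers":0,"offset":[0,0,0],"dr":[0,0,0]}]'
python3 - <<'E'
from h import *
to(); 
# tool-frame rows for clockwise circle from handle angle A (tool frame: x fwd, z=left-> since z = x cross y(down) = left)
A=180.
for d in (15,30,45,60,75,90,105,120,135,150,165,180):
    a=np.radians(A-d); print(d,(80*np.array([np.cos(a)+1,np.sin(a)])).round(1))
E
```

```text
clock: 10.47
tcp_pos: [0.453, 0.2102, 0.1342]
orientation: [0.705, -0.705, -0.055, 0.055]
ft_force: [-0.4, 0.2, -0.0]
opening: 0.281
clock: 10.8
tcp_pos: [0.4528, 0.2101, 0.1339]
orientation: [0.705, -0.705, -0.055, 0.055]
ft_force: [-1.0, 0.2, 3.4]
opening: 0.279
{'t': array([0.4528, 0.2101, 0.1339]), 'yaw': np.float64(8.91), 'q': array([ 0.83,  0.15, -0.5 ,  0.  , -0.92, -2.24])}
15 [ 2.7 20.7]
30 [10.7 40. ]
45 [23.4 56.6]
60 [40.  69.3]
75 [59.3 77.3]
90 [80. 80.]
105 [100.7  77.3]
120 [120.   69.3]
135 [136.6  56.6]
150 [149.3  40. ]
165 [157.3  20.7]
180 [160.   0.]
```

```bash
python3 -m jog '[{"fingers":0,"offset":[0.0017,0,0.0166],"dr":[0,0,0]},{"fingers":0,"offset":[0.0069,0,0.0325],"dr":[0,0,0]},{"fingers":0,"offset":[0.0153,0,0.047],"dr":[0,0,0]},{"fingers":0,"offset":[0.0265,0,0.0595],"dr":[0,0,0]},{"fingers":0,"offset":[0.04,0,0.0693],"dr":[0,0,0]},{"fingers":0,"offset":[0.0553,0,0.0761],"dr":[0,0,0]},{"fingers":0,"offset":[0.0716,0,0.0796],"dr":[0,0,0]},{"fingers":0,"offset":[0.0884,0,0.0796],"dr":[0,0,0]},{"fingers":0,"offset":[0.1047,0,0.0761],"dr":[0,0,0]},{"fingers":0,"offset":[0.12,0,0.0693],"dr":[0,0,0]}]'; python3 -c "
from h import *
to()"
```

```text
clock: 11.63
tcp_pos: [0.5612, 0.298, 0.1337]
orientation: [0.705, -0.705, -0.055, 0.055]
ft_force: [-2.2, -0.2, 4.4]
opening: 0.279
{'t': array([0.5612, 0.298 , 0.1337]), 'yaw': np.float64(8.98), 'q': array([ 0.79,  0.36, -0.2 ,  0.  , -1.  , -2.21])}
```

```bash
python3 -m jog '[{"fingers":0,"offset":[0.0135,0,-0.0098],"dr":[0,0,0]},{"fingers":0,"offset":[0.0247,0,-0.0223],"dr":[0,0,0]},{"fingers":0,"offset":[0.0331,0,-0.0368],"dr":[0,0,0]},{"fingers":0,"offset":[0.0383,0,-0.0527],"dr":[0,0,0]},{"fingers":0,"offset":[0.04,0,-0.0693],"dr":[0,0,0]},{"fingers":0,"offset":[0.0383,0,-0.0859],"dr":[0,0,0]},{"fingers":0,"offset":[0.0331,0,-0.1018],"dr":[0,0,0]},{"fingers":0,"offset":[0.0247,0,-0.1163],"dr":[0,0,0]},{"fingers":0,"offset":[0.0135,0,-0.1288],"dr":[0,0,0]},{"fingers":0,"offset":[0,0,-0.1386],"dr":[0,0,0]}]'; python3 -m jog '[{"fingers":0,"offset":[-0.0153,0,-0.0068],"dr":[0,0,0]},{"fingers":0,"offset":[-0.0316,0,-0.0103],"dr":[0,0,0]},{"fingers":0,"offset":[-0.0484,0,-0.0103],"dr":[0,0,0]},{"fingers":0,"offset":[-0.0647,0,-0.0068],"dr":[0,0,0]},{"fingers":0,"offset":[-0.08,0,0],"dr":[0,0,0]},{"fingers":0,"offset":[-0.0935,0,0.0098],"dr":[0,0,0]},{"fingers":0,"offset":[-0.1047,0,0.0223],"dr":[0,0,0]},{"fingers":0,"offset":[-0.1131,0,0.0368],"dr":[0,0,0]},{"fingers":0,"offset":[-0.1183,0,0.0527],"dr":[0,0,0]},{"fingers":0,"offset":[-0.12,0,0.0693],"dr":[0,0,0]}]'
python3 - <<'E'
from h import *
to(); T=imaging.snapshot("top"); P=cloud(T)
# module extent along cradle axis (ang 10.9) from axis
c,s=np.cos(np.radians(10.9)),np.sin(np.radians(10.9))
def ext(P):
    d=P-np.array([.5317,.2225,0]); a=d[...,0]*c+d[...,1]*s; b=-d[...,0]*s+d[...,1]*c
    m=(abs(b)<.02)&(a>.04)&(a<.25)&(P[...,2]>.088)&(P[...,2]<.096); print("module top from",np.percentile(a[m],[1,99]).round(4))
ext(cloud(np.load("top.npz"))); ext(P)
w=np.load("w1.npz"); ext(wcloud(dict(pixels=w["px"],z_map=w["z"],mtx=w["mtx"],tool_from_camera=w["T"]),(w["R"],w["t"])))
E
```

```text
clock: 12.47
tcp_pos: [0.5813, 0.1584, 0.1336]
orientation: [0.705, -0.705, -0.055, 0.054]
ft_force: [-2.8, 4.9, 3.5]
opening: 0.279
clock: 13.3
tcp_pos: [0.4529, 0.2103, 0.1338]
orientation: [0.706, -0.704, -0.056, 0.054]
ft_force: [15.4, 0.5, -8.7]
opening: 0.28
{'t': array([0.4529, 0.2103, 0.1338]), 'yaw': np.float64(8.93), 'q': array([ 0.83,  0.15, -0.5 ,  0.  , -0.91, -2.25])}
module top from [0.0595 0.2063]
module top from [0.0828 0.2299]
module top from [0.0592 0.2074]
```

```bash
python3 -m jog '[{"fingers":0,"offset":[0.0017,0,0.0166],"dr":[0,0,0]},{"fingers":0,"offset":[0.0069,0,0.0325],"dr":[0,0,0]},{"fingers":0,"offset":[0.0153,0,0.047],"dr":[0,0,0]},{"fingers":0,"offset":[0.0265,0,0.0595],"dr":[0,0,0]},{"fingers":0,"offset":[0.04,0,0.0693],"dr":[0,0,0]},{"fingers":0,"offset":[0.0553,0,0.0761],"dr":[0,0,0]},{"fingers":0,"offset":[0.0716,0,0.0796],"dr":[0,0,0]},{"fingers":0,"offset":[0.0884,0,0.0796],"dr":[0,0,0]},{"fingers":0,"offset":[0.1047,0,0.0761],"dr":[0,0,0]},{"fingers":0,"offset":[0.12,0,0.0693],"dr":[0,0,0]}]'; python3 -m jog '[{"fingers":0,"offset":[0.0135,0,-0.0098],"dr":[0,0,0]},{"fingers":0,"offset":[0.0247,0,-0.0223],"dr":[0,0,0]},{"fingers":0,"offset":[0.0331,0,-0.0368],"dr":[0,0,0]},{"fingers":0,"offset":[0.0383,0,-0.0527],"dr":[0,0,0]},{"fingers":0,"offset":[0.04,0,-0.0693],"dr":[0,0,0]},{"fingers":0,"offset":[0.0383,0,-0.0859],"dr":[0,0,0]},{"fingers":0,"offset":[0.0331,0,-0.1018],"dr":[0,0,0]},{"fingers":0,"offset":[0.0247,0,-0.1163],"dr":[0,0,0]},{"fingers":0,"offset":[0.0135,0,-0.1288],"dr":[0,0,0]},{"fingers":0,"offset":[0,0,-0.1386],"dr":[0,0,0]}]'; python3 -m jog '[{"fingers":0,"offset":[-0.0153,0,-0.0068],"dr":[0,0,0]},{"fingers":0,"offset":[-0.0316,0,-0.0103],"dr":[0,0,0]},{"fingers":0,"offset":[-0.0484,0,-0.0103],"dr":[0,0,0]},{"fingers":0,"offset":[-0.0647,0,-0.0068],"dr":[0,0,0]},{"fingers":0,"offset":[-0.08,0,0],"dr":[0,0,0]}]'
python3 - <<'E'
from h import *
to(); T=imaging.snapshot("top"); P=cloud(T)
c,s=np.cos(np.radians(10.9)),np.sin(np.radians(10.9))
d=P-np.array([.5317,.2225,0]); a=d[...,0]*c+d[...,1]*s; b=-d[...,0]*s+d[...,1]*c
m=(abs(b)<.02)&(a>.04)&(a<.29)&(P[...,2]>.088)&(P[...,2]<.096); print("module top from",np.percentile(a[m],[1,99]).round(4))
E
```

```text
clock: 14.18
tcp_pos: [0.5608, 0.2978, 0.134]
orientation: [0.706, -0.704, -0.056, 0.055]
ft_force: [-0.2, 3.9, 4.5]
opening: 0.281
clock: 15.02
tcp_pos: [0.581, 0.1583, 0.1336]
orientation: [0.705, -0.705, -0.055, 0.054]
ft_force: [-1.6, 5.9, 5.2]
opening: 0.282
clock: 15.43
tcp_pos: [0.5022, 0.148, 0.1336]
orientation: [0.706, -0.704, -0.056, 0.054]
ft_force: [5.1, 10.9, -4.0]
opening: 0.278
{'t': array([0.5022, 0.148 , 0.1336]), 'yaw': np.float64(8.86), 'q': array([ 0.66,  0.19, -0.45, -0.  , -0.92, -2.08])}
module top from [0.1027 0.278 ]
```

```bash
python3 -m jog '[{"fingers":0,"offset":[-0.007,0,0.0046],"dr":[0,0,0]},{"fingers":0,"offset":[-0.0135,0,0.0098],"dr":[0,0,0]},{"fingers":0,"offset":[-0.0195,0,0.0158],"dr":[0,0,0]},{"fingers":0,"offset":[-0.0247,0,0.0223],"dr":[0,0,0]},{"fingers":0,"offset":[-0.0293,0,0.0293],"dr":[0,0,0]}]'; python3 -m jog '[{"fingers":0,"offset":[-0.0038,0,0.0075],"dr":[0,0,0]},{"fingers":0,"offset":[-0.0068,0,0.0153],"dr":[0,0,0]}]'
```

```text
clock: 15.9
tcp_pos: [0.4695, 0.1725, 0.1336]
orientation: [0.706, -0.704, -0.056, 0.054]
ft_force: [7.6, 4.0, -3.8]
opening: 0.277
clock: 16.07
tcp_pos: [0.4606, 0.1864, 0.1336]
orientation: [0.706, -0.704, -0.056, 0.054]
ft_force: [8.2, 3.4, -3.7]
opening: 0.279
```

```bash
python3 -m jog '[{"fingers":0,"offset":[-0.0022,0,0.0081],"dr":[0,0,0]},{"fingers":0,"offset":[-0.0035,0,0.0163],"dr":[0,0,0]}]'; python3 -m jog '[{"fingers":0,"offset":[-0.0004,0,0.0084],"dr":[0,0,0]}]';  python3 -m jog '[{"fingers":0,"offset":[0.0004,0,0.0084],"dr":[0,0,0]}]'
```

```text
clock: 16.23
tcp_pos: [0.4546, 0.2016, 0.1336]
orientation: [0.705, -0.705, -0.056, 0.054]
ft_force: [9.6, 1.2, -2.7]
opening: 0.279
clock: 16.32
tcp_pos: [0.4529, 0.2096, 0.1336]
orientation: [0.705, -0.705, -0.056, 0.054]
ft_force: [9.8, -0.2, -2.0]
opening: 0.279
clock: 16.4
tcp_pos: [0.4519, 0.2176, 0.1335]
orientation: [0.705, -0.705, -0.056, 0.054]
ft_force: [10.7, -0.9, -1.7]
opening: 0.283
```

```bash
python3 -m jog '[{"fingers":0,"offset":[0.0013,0,0.0082],"dr":[0,0,0]}]'; python3 -m jog '[{"fingers":0,"offset":[0.0022,0,0.0081],"dr":[0,0,0]}]';  python3 -m jog '[{"fingers":0,"offset":[0.003,0,0.0078],"dr":[0,0,0]}]'
python3 - <<'E'
from h import *
to(); T=imaging.snapshot("top"); P=cloud(T)
c,s=np.cos(np.radians(10.9)),np.sin(np.radians(10.9))
d=P-np.array([.5317,.2225,0]); a=d[...,0]*c+d[...,1]*s; b=-d[...,0]*s+d[...,1]*c
m=(abs(b)<.04)&(a>.04)&(a<.36)&(P[...,2]>.075)
for z0 in (.08,.088): mm=(abs(b)<.035)&(a>.04)&(a<.36)&(P[...,2]>z0)&(P[...,2]<z0+.008); print(z0,np.histogram(a[mm],bins=np.arange(.09,.31,.01))[0])
E
```

```text
clock: 16.48
tcp_pos: [0.4516, 0.2244, 0.1334]
orientation: [-0.704, 0.706, 0.055, -0.055]
ft_force: [12.6, -17.3, 2.2]
opening: 0.282
clock: 16.57
tcp_pos: [0.4512, 0.2288, 0.1329]
orientation: [-0.701, 0.708, 0.054, -0.056]
ft_force: [10.2, -31.3, 9.4]
opening: 0.285
clock: 16.65
tcp_pos: [0.4513, 0.2329, 0.1325]
orientation: [-0.699, 0.711, 0.052, -0.058]
ft_force: [4.2, -42.2, 19.8]
opening: 0.281
{'t': array([0.4513, 0.2329, 0.1325]), 'yaw': np.float64(8.91), 'q': array([ 0.87,  0.18, -0.47,  0.01, -0.94, -2.29])}
0.08 [ 0 11  8  6  4  0  5  3  3  7  6  8  6  2  8  8  1 20 61 52  0]
0.088 [ 0 32 59 66 67 65 69 70 61 64 61 62 65 60 61 60 40  4 11  7  0]
```

The tangential force rose sharply, from 17 to 31 to 42 N, so the spindle is against its stop. I'll ease back to a light push, release and rise.

```bash
python3 -m jog '[{"fingers":0,"offset":[-0.003,0,-0.0078],"dr":[0,0,0]},{"fingers":0,"offset":[-0.0052,0,-0.0159],"dr":[0,0,0]},{"fingers":0,"offset":[-0.0052,0,-0.0165],"dr":[0,0,0]},{"fingers":0,"offset":[-0.0052,0,-0.0165],"dr":[0,0,0]}]'; python3 -m jog '[{"fingers":0.7,"offset":[0,0,0],"dr":[0,0,0]},{"fingers":0.7,"offset":[0,0,0],"dr":[0,0,0]},{"fingers":0.7,"offset":[0,0,0],"dr":[0,0,0]},{"fingers":0.7,"offset":[0,-0.02,0],"dr":[0,0,0]},{"fingers":0.7,"offset":[0,-0.06,0],"dr":[0,0,0]},{"fingers":0.7,"offset":[0,-0.1,0],"dr":[0,0,0]},{"fingers":0.7,"offset":[0,-0.13,0],"dr":[0,0,0]},{"fingers":0.7,"offset":[0,-0.13,0],"dr":[0,0,0]}]'
python3 - <<'E'
from h import *
Rt=tool(); p=imaging.snapshot("wrist"); save("w7",p["pixels"],1.5); P=wcloud(p,Rt)
c,s=np.cos(np.radians(10.9)),np.sin(np.radians(10.9))
d=P-np.array([.5317,.2225,0]); a=d[...,0]*c+d[...,1]*s; b=-d[...,0]*s+d[...,1]*c
for z0,z1 in((.089,.095),(.08,.088)):
    m=(abs(b)<.03)&(a>.06)&(a<.36)&(P[...,2]>z0)&(P[...,2]<z1); print(m.sum(),np.percentile(a[m],[0.5,99.5]).round(4))
rect(P,(.40,.6,.15,.27,.120,.132),"crank top"); rect(P,(.40,.5,.15,.3,.175,.19),"handle top")
T=imaging.snapshot("top"); P=cloud(T)
# drawer: unit at z~.072, front at z~.066
for n,q in(("unit",(.5,.8,-.35,-.1,.0695,.08)),("front",(.40,.51,-.32,-.12,.03,.08)),("unitlow",(.53,.8,-.35,-.1,.03,.08))): rect(P,q,n)
for d in imaging.landmark_of(T,"drawer_front")[:1]: print(d["xy"],ray_z(T,d["xy"],.036))
to()
E
```

```text
clock: 17.03
tcp_pos: [0.4512, 0.2228, 0.1329]
orientation: [-0.704, 0.706, 0.055, -0.055]
ft_force: [7.0, -5.1, 0.1]
opening: 0.28
clock: 17.7
tcp_pos: [0.4535, 0.2272, 0.2697]
orientation: [0.707, -0.703, -0.058, 0.053]
ft_force: [1.8, 0.2, 0.3]
opening: 0.696
942 [0.1063 0.1483]
58 [0.1062 0.11  ]
crank top 1670 c [494.7 221.6] size [114.2  39.5] ang 2.0 mean [513.  221.7 126.9]
handle top 522 c [451. 218.] size [22.3 22.5] ang 9.0 mean [450.3 218.  180.8]
unit 1143 c [ 603.  -229.2] size [123.4 220.3] ang 80.5 mean [ 633.4 -234.3   71.5]
front 134 c [ 503.  -211.1] size [116.8  22.3] ang 82.2 mean [ 496.8 -211.4   60.4]
unitlow 2166 c [ 626.3 -233.1] size [124.8 207. ] ang 80.4 mean [ 628.6 -231.3   67.3]
[317.4, 209.1] [ 0.49816732 -0.20842015  0.036     ]
{'t': array([0.4508, 0.2256, 0.2629]), 'yaw': np.float64(8.9), 'q': array([ 0.85,  0.05, -0.3 , -0.  , -1.22, -2.27])}
```

View pics/w7.png

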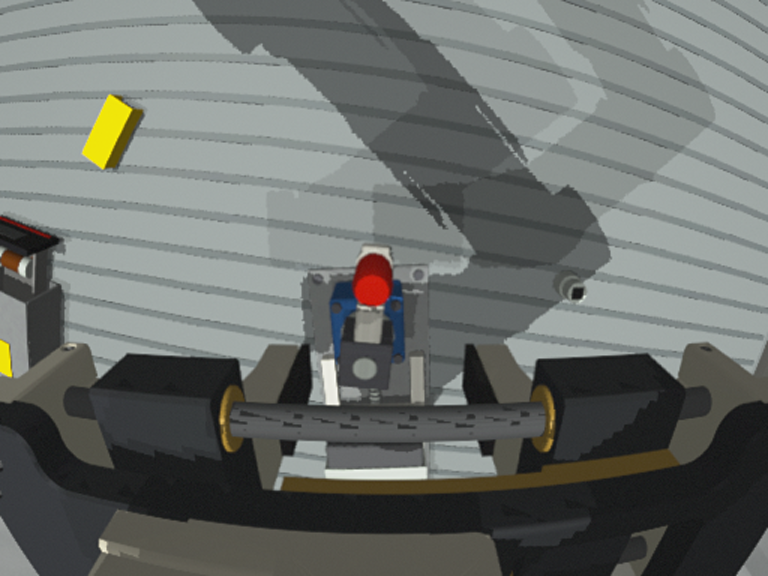

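The module face reads 106.3 mm from the axis, which is home. The crank is still seated, with the hub at (365,368) and its top at 127 mm. Now for the drawer: I'll close the fingers and go over to a point in front of its face.

```bash
python3 -m jog '[{"fingers":0,"offset":[-0.063,0.063,-0.4255],"dr":[0,18.4,0]},{"fingers":0,"offset":[-0.063,0.063,-0.4255],"dr":[0,18.4,0]},{"fingers":0,"offset":[-0.063,0.063,-0.4255],"dr":[0,18.4,0]},{"fingers":0,"offset":[-0.063,0.063,-0.4255],"dr":[0,18.4,0]},{"fingers":0,"offset":[-0.063,0.063,-0.4255],"dr":[0,18.4,0]},{"fingers":0,"offset":[-0.063,0.063,-0.4255],"dr":[0,18.4,0]},{"fingers":0,"offset":[-0.063,0.063,-0.4255],"dr":[0,18.4,0]},{"fingers":0,"offset":[-0.063,0.063,-0.4255],"dr":[0,18.4,0]},{"fingers":0,"offset":[-0.063,0.063,-0.4255],"dr":[0,18.4,0]},{"fingers":0,"offset":[-0.063,0.063,-0.4255],"dr":[0,18.4,0]}]'; python3 -m jog '[{"fingers":0,"offset":[0,0,0],"dr":[0,0,0]},{"fingers":0,"offset":[0,0,0],"dr":[0,0,0]}]'
python3 - <<'E'
from h import *
Rt=tool(); p=imaging.snapshot("wrist"); save("w8",p["pixels"],1.5); P=wcloud(p,Rt)
rect(P,(.42,.56,-.32,-.1,.060,.068),"front top"); rect(P,(.46,.8,-.35,-.1,.0695,.075),"unit")
rect(P,(.42,.56,-.32,-.1,.015,.068),"front all")
to([.455,-.2044,.03],-9.5)
E
```

```text
clock: 18.68
tcp_pos: [0.4534, -0.1881, 0.2011]
orientation: [0.705, -0.705, 0.059, -0.058]
ft_force: [0.8, 1.2, 0.2]
opening: 0.024
clock: 18.85
tcp_pos: [0.453, -0.1884, 0.2005]
orientation: [0.705, -0.704, 0.062, -0.059]
ft_force: [0.6, -0.0, -0.3]
opening: 0.006
front top 929 c [ 497.6 -210.3] size [117.5   9.1] ang 80.3 mean [ 496.8 -209.7   65.9]
unit 225 c [ 616.  -216.5] size [20.1 21.9] ang 79.2 mean [ 615.9 -217.1   71.4]
front all 2549 c [ 517.9 -214.2] size [118.2  52.2] ang 80.0 mean [ 496.7 -211.2   48.3]
{'t': array([ 0.4536, -0.1872,  0.2011]), 'yaw': np.float64(-9.67), 'q': array([ 0.01,  0.07, -0.42, -0.  , -1.08, -1.75]), 'off': array([ 0.0049,  0.1711, -0.0167]), 'dr': array([ 0.01, -0.17, -0.21])}
```

View pics/w8.png

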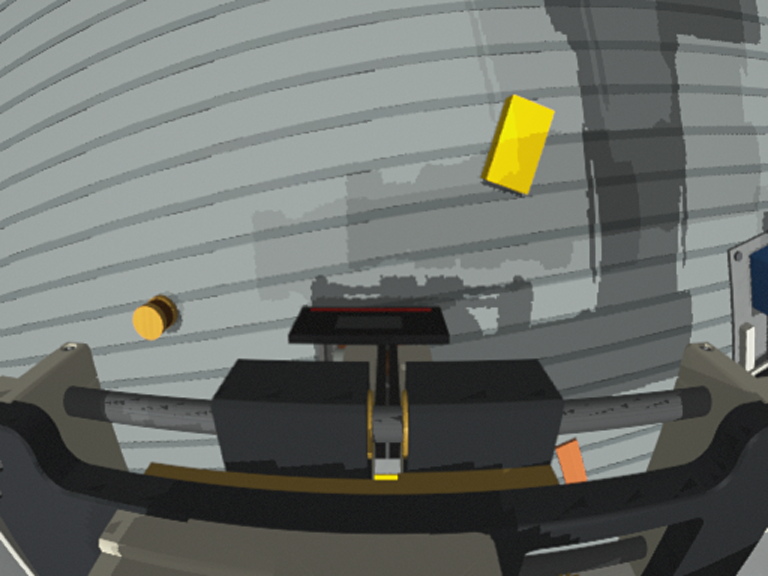

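The drawer front's top edge runs from (290,335) to (448,335), and the unit axis is at about -9.8°. I'll descend in front of the face, clear of everything.

```bash
python3 -m jog '[{"fingers":0,"offset":[-0.002,0.01,-0.015],"dr":[0,0,0]},{"fingers":0,"offset":[-0.002,0.05,-0.015],"dr":[0,0,0]},{"fingers":0,"offset":[-0.002,0.09,-0.015],"dr":[0,0,0]},{"fingers":0,"offset":[-0.002,0.13,-0.015],"dr":[0,0,0]},{"fingers":0,"offset":[-0.002,0.16,-0.015],"dr":[0,0,0]},{"fingers":0,"offset":[-0.002,0.171,-0.015],"dr":[0,0,0]},{"fingers":0,"offset":[-0.002,0.171,-0.015],"dr":[0,0,0]},{"fingers":0,"offset":[-0.002,0.171,-0.015],"dr":[0,0,0]}]'
python3 -m jog '[{"fingers":0,"offset":[0.012,0,0],"dr":[0,0,0]},{"fingers":0,"offset":[0.022,0,0],"dr":[0,0,0]},{"fingers":0,"offset":[0.03,0,0],"dr":[0,0,0]},{"fingers":0,"offset":[0.036,0,0],"dr":[0,0,0]},{"fingers":0,"offset":[0.042,0,0],"dr":[0,0,0]},{"fingers":0,"offset":[0.048,0,0],"dr":[0,0,0]}]'
```

```text
clock: 19.57
tcp_pos: [0.4505, -0.1996, 0.0315]
orientation: [-0.705, 0.705, -0.058, 0.057]
ft_force: [-0.1, 0.1, 0.6]
opening: 0.003
clock: 20.07
tcp_pos: [0.4984, -0.2088, 0.0322]
orientation: [0.705, -0.705, 0.059, -0.059]
ft_force: [-0.7, -0.1, 1.1]
opening: 0.003
```

```bash
python3 -m jog '[{"fingers":0,"offset":[0.006,0,0],"dr":[0,0,0]},{"fingers":0,"offset":[0.012,0,0],"dr":[0,0,0]},{"fingers":0,"offset":[0.018,0,0],"dr":[0,0,0]},{"fingers":0,"offset":[0.024,0,0],"dr":[0,0,0]}]'
python3 - <<'E'
from h import *
P=cloud(imaging.snapshot("top")); o=np.array([.493,-.2096]); c,s=np.cos(np.radians(-9.8)),np.sin(np.radians(-9.8))
for Q in (cloud(np.load("top.npz")),P):
    d=Q[...,:2]-o; a=d[...,0]*c+d[...,1]*s; b=-d[...,0]*s+d[...,1]*c
    for lo,hi in((-.056,-.03),(.03,.056)):
        m=(b>lo)&(b<hi)&(a>-.03)&(a<.3)
        for n,z0,z1 in(("front",.045,.0685),("unit",.0695,.076)):
            k=m&(Q[...,2]>z0)&(Q[...,2]<z1); print(n,k.sum(),np.percentile(a[k],[1,99]).round(4) if k.sum()>3 else "")
to()
E
```

```text
clock: 20.4
tcp_pos: [0.5221, -0.2129, 0.0318]
orientation: [-0.705, 0.705, -0.059, 0.059]
ft_force: [-0.6, 0.3, 0.2]
opening: 0.003
front 141 [0.0006 0.2273]
unit 229 [0.0646 0.2198]
front 148 [0.0004 0.226 ]
unit 222 [0.0648 0.2178]
front 63 [0.1349 0.2284]
unit 119 [0.1371 0.2195]
front 77 [0.1236 0.2212]
unit 135 [0.1261 0.2202]
{'t': array([ 0.5235, -0.2131,  0.032 ]), 'yaw': np.float64(-9.48), 'q': array([-0.04,  0.38, -0.46,  0.  , -0.72, -1.7 ])}
```

```bash
python3 -m jog '[{"fingers":0,"offset":[0.003,0,0],"dr":[0,0,0]},{"fingers":0,"offset":[0.006,0,0],"dr":[0,0,0]}]'; python3 -m jog '[{"fingers":0,"offset":[0.003,0,0],"dr":[0,0,0]}]';python3 -m jog '[{"fingers":0,"offset":[0.003,0,0],"dr":[0,0,0]}]';python3 -m jog '[{"fingers":0,"offset":[0.002,0,0],"dr":[0,0,0]}]'
```

```text
clock: 20.62
tcp_pos: [0.5275, -0.2137, 0.0317]
orientation: [0.705, -0.705, 0.059, -0.058]
ft_force: [-1.2, -0.2, 0.4]
opening: 0.005
clock: 20.7
tcp_pos: [0.5292, -0.2141, 0.0316]
orientation: [0.705, -0.705, 0.06, -0.058]
ft_force: [-6.5, 1.8, 4.4]
opening: 0.004
clock: 20.78
tcp_pos: [0.532, -0.2146, 0.0316]
orientation: [0.705, -0.705, 0.06, -0.058]
ft_force: [-4.3, 1.1, 2.1]
opening: -0.001
clock: 20.87
tcp_pos: [0.5346, -0.215, 0.0316]
orientation: [0.705, -0.705, 0.059, -0.058]
ft_force: [-1.6, -0.7, -0.5]
opening: 0.004
```

```bash
for i in 1; do python3 -m jog '[{"fingers":0,"offset":[0.002,0,0],"dr":[0,0,0]}]'; done; python3 -m jog '[{"fingers":0,"offset":[0.002,0,0],"dr":[0,0,0]}]'; python3 -m jog '[{"fingers":0,"offset":[0.002,0,0],"dr":[0,0,0]}]'
```

```text
clock: 20.95
tcp_pos: [0.5371, -0.2154, 0.0316]
orientation: [0.705, -0.705, 0.059, -0.058]
ft_force: [-1.2, -0.1, -0.7]
opening: 0.005
clock: 21.03
tcp_pos: [0.5375, -0.2155, 0.0315]
orientation: [0.705, -0.705, 0.06, -0.057]
ft_force: [-11.4, 4.0, 7.9]
opening: 0.006
clock: 21.12
tcp_pos: [0.5374, -0.2156, 0.0313]
orientation: [0.705, -0.704, 0.062, -0.056]
ft_force: [-17.6, 5.5, 13.3]
opening: 0.007
```

The force shows the detent peak (6.5 N), then the drop as the drawer is drawn in, then the hard stop (17 N). I'll back off, rise and check.

```bash
python3 -m jog '[{"fingers":0,"offset":[-0.006,0,0],"dr":[0,0,0]},{"fingers":0,"offset":[-0.02,0,0],"dr":[0,0,0]},{"fingers":0,"offset":[-0.05,0,0],"dr":[0,0,0]},{"fingers":0,"offset":[-0.08,-0.02,0],"dr":[0,0,0]},{"fingers":0,"offset":[-0.08,-0.06,0],"dr":[0,0,0]},{"fingers":0,"offset":[-0.08,-0.1,0],"dr":[0,0,0]},{"fingers":0,"offset":[-0.08,-0.14,0],"dr":[0,0,0]},{"fingers":0,"offset":[-0.08,-0.18,0],"dr":[0,0,0]},{"fingers":0,"offset":[-0.08,-0.18,0],"dr":[0,0,0]},{"fingers":0,"offset":[-0.08,-0.18,0],"dr":[0,0,0]}]'
python3 - <<'E'
from h import *
T=imaging.snapshot("top"); P=cloud(T)
def ab(o,ang):
    c,s=np.cos(np.radians(ang)),np.sin(np.radians(ang)); d=P[...,:2]-np.array(o); return d[...,0]*c+d[...,1]*s,-d[...,0]*s+d[...,1]*c
a,b=ab([.493,-.2096],-9.8)
m=(abs(b)<.056)&(a>-.03)&(a<.1)&(P[...,2]>.045); print("drawer/unit front edge a",np.percentile(a[m],[.5,5]).round(4))
a,b=ab([.5317,.2225],10.9)
m=(abs(b)<.035)&(a>.06)&(a<.36)&(P[...,2]>.089)&(P[...,2]<.095); print("module",np.percentile(a[m],[1,99]).round(4))
rect(P,(.40,.6,.15,.29,.12,.132),"crank"); rect(P,(.40,.6,.15,.29,.172,.19),"handle")
for n,z in dict(busbar_mid=.003,fuse_mid=.016,socket_mid=.018,guard_mid=.012).items():
    for d in imaging.landmark_of(T,n)[:1]: print(n,ray_z(T,d["xy"],z)[:2].round(3))
p=imaging.snapshot("scene"); save("end",np.hstack([p["pixels"][100:330,130:380],T["pixels"][90:320,130:400]]),1.5)
E
```

```text
clock: 21.95
tcp_pos: [0.4648, -0.203, 0.2153]
orientation: [0.705, -0.705, 0.055, -0.061]
ft_force: [0.4, 0.6, -0.2]
opening: 0.004
drawer/unit front edge a [-0.0298 -0.0278]
module [0.1072 0.2775]
crank 305 c [494.7 221.6] size [113.5  40.3] ang 1.7 mean [510.6 220.1 126. ]
handle 57 c [451.3 217.2] size [19.7 22.4] ang 0.3 mean [451.5 216.  180. ]
busbar_mid [ 0.727 -0.028]
socket_mid [0.477 0.416]
```

View pics/end.png

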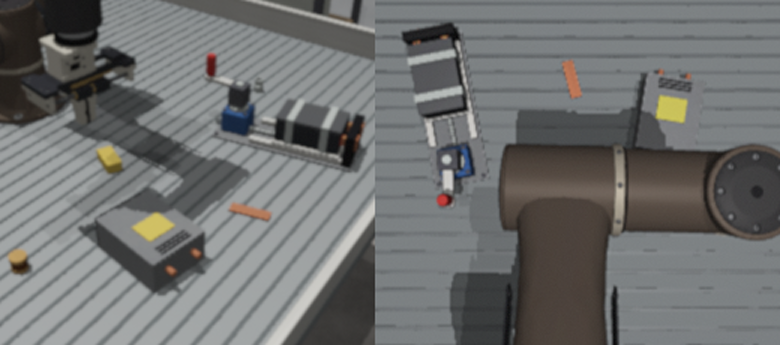

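The scene view shows the drawer shut at (110,225), the module against its contact block at (350,135) and the crank seated. I'll do one numeric check of the drawer face, then hand in.

```bash
python3 - <<'E'
from h import *
Rt=tool(); P=wcloud(imaging.snapshot("wrist"),Rt)
c,s=np.cos(np.radians(-9.8)),np.sin(np.radians(-9.8)); d=P[...,:2]-np.array([.493,-.2096]); a=d[...,0]*c+d[...,1]*s; b=-d[...,0]*s+d[...,1]*c
m=(abs(b)<.056)&(a>.0)&(a<.1)&(P[...,2]>.05)&(P[...,2]<.069); print(m.sum(),"drawer face a",np.percentile(a[m],[1,50]).round(4))
ctrl.finish_job(); print(ctrl.get_obs()["clock"])
E
```

```text
26 drawer face a [0.0542 0.0554]
the job is handed in; nothing more can be done
the job is handed in; nothing more can be done
```

I fitted the crank on the spindle and wound it clockwise about two turns to the stop. I then pushed the fuse drawer in past its detent, backed the arm off clear of everything, and handed in at about 22 s of the 72 s allowed.

**Last checks**
- **Module:** its near face reads 106–107 mm from the spindle axis, where home is 106 mm. The force on the handle rose to 42 N at the stop, against a few newtons while winding.
- **Crank:** it is still seated, with the hub top at 126–127 mm.
- **Drawer:** I felt the detent (about 6.5 N), then the force dropped, then it hit the hard stop (about 17 N). The face has moved about 54 mm.

**Checks that fell short**
- **Top camera:** the arm blocked its view of the drawer, so its drawer-edge reading was meaningless. The scene picture and a short wrist-camera depth reading (26 pixels) show the drawer shut.
- **Loose bits:** I touched none of them. In the final top view only the busbar and the socket were detected, close to where they started (the socket about 12 mm from its first reading, in line with the detector's scatter). The fuse and the guard were not detected there, but the final scene picture shows both on the shelf, apparently undisturbed.

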